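Shut the spice mill and hold its pulse button at half

TASK

Slide the steel cover of the blue spice mill fully shut over its grinding well, and only then press the orange pulse button straight down with the fingertips to half of its travel (12 of 24 mm: the white lower half of its stem has gone into the collar, the green half still shows), never all the way to the bottom. Finish while still holding the button down at half travel, with the cover still shut; do not let go. Leave the other things on the counter where they stand.

Things in the scene. Friction and masses are not known exactly. Their poses are not given: they have to be found in the camera images.
- mill: Blue countertop spice mill, fixed to the counter, footprint 180 mm (its x) by 360 mm (its y), housing top 100 mm above the counter. Origin: centre of its underside. Its z is up. The well, 90 x 90 mm and open at the top, is centred at x 0, y +100 mm; the button at x 0, y -115 mm. Two rails (to 110 mm above the counter, 10 mm wide, at x +-58 mm, from y -55 to y +160 mm) guide the cover and an end stop bar (8 mm wide, to 108 mm) lies across y +156 mm.
- cover (a joint): How far the slide cover is open, in m: 0 fully shut over the well (against its end), 0.09 fully open. It shuts along the mill's +y and opens along -y. It slides with about 2.5 N of friction and stays where it is left; it starts 45 to 85 mm open.
- cover_grip (a point): Centre of the top of the black upright fin on the cover. The fin is 56 mm long along the mill's x, 12 mm thick along the mill's y and stands 40 mm above the cover plate; its top is 146 mm above the counter. The steel plate is 104 x 104 mm, 4 mm thick, centred under the fin, its upper face 106 mm above the counter. With the cover shut this point is at the mill's x 0, y +100 mm.
- pulse (a joint): How far the pulse button is pressed down, in m: 0 up (at rest), 0.012 half, 0.024 at the bottom. A spring drives it back up at once when released: pressing takes about 3.5 N to start, 7 N at half, 11 N at the bottom.
- pulse_top (a point): Centre of the flat top of the orange pulse button, a round cap of 44 mm diameter and 14 mm thickness, at rest 148 mm above the counter, moving straight down when pressed. Under the cap stands its stem (30 mm diameter, upper half green, lower half white) in a dark steel collar of 68 mm diameter whose top is 108 mm above the counter.
- dabba: Bystander: closed round steel spice box, 176 mm diameter, 76 mm high with its knob; origin at the centre of its underside.
- bowl: Bystander: glass bowl, 140 mm diameter, 60 mm high; origin at the centre of its underside.
- lid: Bystander: flat green silicone lid with a knob, 130 mm diameter, 33 mm high; origin at the centre of its underside.
- jar: Bystander: amber glass jar with a brass cap, 72 mm diameter, 110 mm high; origin at the centre of its underside.

How it is judged (in metres and radians):
On the way, in this order (a step that is already met when the one before it is completed fails the run):
1. the cover is fully shut (value of joint cover below 0.005 m), for 0.2 s.
2. the button is held near half travel with the cover shut (value of joint pulse between 0.007 and 0.017 m and value of joint cover below 0.005 m), for 0.3 s.
At the end, for the whole second after the job is handed in: The cover is shut to within 5 mm, and the robot's fingers are still pressing the pulse button (more than 2 N), holding it steady between 7 and 17 mm of its 24 mm travel (all of step 2 and contact force between the fingers and pulse above 2 N and velocity of joint pulse between -0.005 and 0.005 m/s); the arm keeps its last pose, push and grip.
It fails at once if the button is pressed while the cover is open (value of joint cover above 0.01 m and value of joint pulse above 0.005 m).
It fails at once if the button is pushed to the bottom (value of joint pulse above 0.022 m).
It fails at once if a bystander is moved by more than 30 mm (distance of any of dabba, bowl, lid, jar from where it was at the start of the episode above 0.03 m).
It also fails if it takes over 40 s, if anything falls off the work surface, if the arm or the gripper's body presses on something with over 40 N, if the wrist force passes 120 N, or if a joint passes its speed limit or range.

ROBOT

A 6-joint arm with a two-finger parallel gripper is mounted at the origin on the work surface. World frame = base frame: x ahead of the robot, y to its left, z up, the work surface at z = 0. Lengths are in mm, angles in rad, forces in N, time in s.
With the tool pointing down it reaches from about 275 to 825 mm from the base axis. Payload 5.2 kg.
Tool frame: the origin (TCP) lies at the very end of the fingers, on their centre line; the grasp point (between the pads) lies 19 mm behind it; z points along the fingers, y is the direction in which the jaws open and shut (so a half turn about z gives the same grasp; the last joint's range is limited). The gripper opens to 93 mm and grips with 3 to 60 N. Pads are 15 mm wide; open, the fingers measure 128 mm over their backs; the gripper's body (75 mm by 188 mm) begins 65 mm behind the grasp point.
Start: joints at [0.913, 0.259, 1.535, -0, 1.348, -0.203], TCP at [241.585, 494.107, 218.653] pointing down, gripper open.
Joint ranges: [-3.14, 3.14], [-0.91, 2.08], [0.19, 2.58], [-1.22, 4.36], [0.22, 2.71], [-3.12, 3.12]. Speed limits (rad/s): [2.57, 2.57, 3.14, 3.14, 3.14, 3.14].

INTERFACE

Orientations are given as [roll, pitch, yaw] about the fixed x, y, z axes, in that order (R = Rz(yaw) Ry(pitch) Rx(roll)).
In Python, from bench import robot gives the robot as it stands. The module is installed in compiled form; this text tells all that it offers. Calls block until the motion is done:
- robot.move_ptp(position, orientation): joint-space move of the TCP to a pose.
- robot.move_linear(position, ori=None, speed=150, f_stop=None): straight line of the TCP; ori=None keeps the orientation; speed is the mean speed in mm/s. With f_stop (N) it stops when the force on the tool has changed by that much, and returns True; else False.
- robot.move_j(angles): joint-space move.
- robot.move_gripper(opening): opening from 0.0 (shut) to 1.0 (fully open); the grip force is fixed at half the most; returns when the fingers have stopped.
- robot.sleep(seconds).
- robot.inverse_kinematics(position, orientation): joint angles nearest the present ones, or None.
- robot.get_image(name): name is "scene" or "side" or "wrist"; returns a dict with "img" (480x640x3 uint8, blue, green, red), "fovy" (degrees; the focal length in pixels is half the picture's height over the tangent of half this angle, whatever the lens; pixels are square), "cx", "cy" (the principal point, pixels), "eye" and "orientation" of the camera in the world. Camera axes: x right, y down, z forward; pixel columns grow to the right and rows downward; lengths in mm; the calibration is good to about 2 mm. A picture is of the moment at which its call begins. There is no depth.
A pose or a line that the arm cannot do raises robot.MotionError and nothing moves.
- robot.hand_in(): hands the job in, once; it reports no verdict.
Readings, each from a call of its own:
- robot.current_t(): time.
- robot.current_qpos(): joint angles.
- robot.current_joint_vel(): joint speeds.
- robot.current_joint_efforts(): joint torques, N m.
- robot.current_tcp_pos(): TCP position.
- robot.current_eef_rot(): TCP orientation.
- robot.current_contact_force(): force on the tool from outside, world axes, zero at the start.
- robot.current_ft_torque(): the same for the moment, N m.
- robot.current_gripper_width(): opening from 0.0 (shut) to 1.0 (fully open).
Only numpy, scipy, OpenCV 4.12 (cv2) and the standard library are available. Lean on these libraries where they do the work, as an engineer would, in place of code of your own. Each camera call takes 0.05 s, during which the arm holds its last target.

## Working session

There is one attempt and no reset: what is moved stays moved. The work goes in short steps, each a Python script; the robot and the scene stay as the last script left them, time stands still between calls to the robot, and variables do not carry over. Pictures are saved under pics/ and viewed, and the job is handed in when it is done.

```bash
mkdir -p pics
cat > h.py <<'E'
import numpy as np, cv2
from scipy.spatial.transform import Rotation as R
def cam(d):
    f=240/np.tan(np.radians(d["fovy"])/2)
    o=np.array(d["orientation"],float)
    M=o if o.shape==(3,3) else R.from_euler('xyz',o).as_matrix()
    return f,d["cx"],d["cy"],np.array(d["eye"],float),M
def onz(c,u,v,z):
    f,cx,cy,e,M=c
    r=M@np.array([(u-cx)/f,(v-cy)/f,1]); return e+r*(z-e[2])/r[2]
def proj(c,p):
    f,cx,cy,e,M=c
    q=M.T@(np.array(p,float)-e); return np.array([cx+f*q[0]/q[2],cy+f*q[1]/q[2]])
E
python3 - <<'E'
from bench import robot
import cv2,pickle
for n in("scene","side","wrist"):
    d=robot.get_image(n);cv2.imwrite(f"pics/{n}0.png",d["img"]);pickle.dump(d,open(f"{n}0.pkl","wb"))
    print(n,d["fovy"],d["cx"],d["cy"],d["eye"],d["orientation"])
print(robot.current_eef_rot(),robot.current_t())
E
```

```text
scene 56.0343387486467 311.38522069524754 242.19888043250344 [ 903.420984   -567.50260571  897.90608524] [-2.42116572 -0.00957993  0.57623092]
side 53.806891138422785 320.9962031615208 243.7252937644581 [ 215.78909767 -845.32479267  730.33837111] [-2.15920021e+00  9.50341951e-04 -3.39086377e-01]
wrist 60.00990657237485 321.1143180964258 231.81153677051333 [171.17206419 528.96709714 383.46482575] [2.86199528e+00 1.87440892e-03 1.11504246e+00]
[-3.14023469e+00 -2.77641932e-04  2.68683536e+00] 0.15
```

View pics/scene0.png

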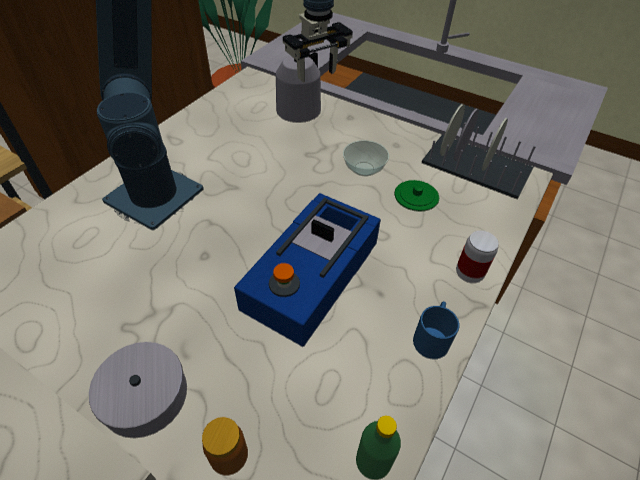

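View pics/side0.png

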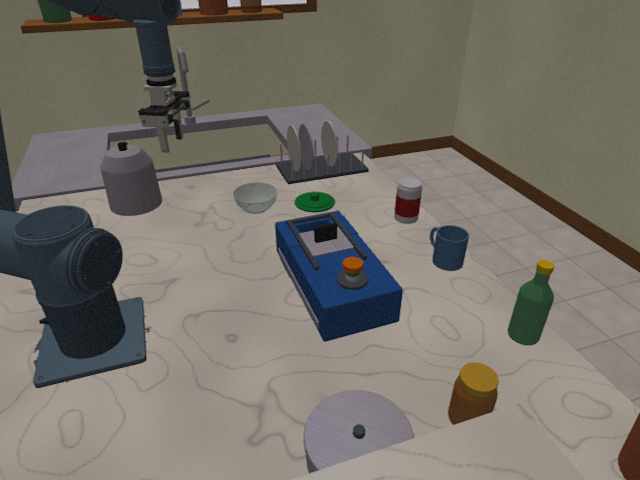

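View pics/wrist0.png

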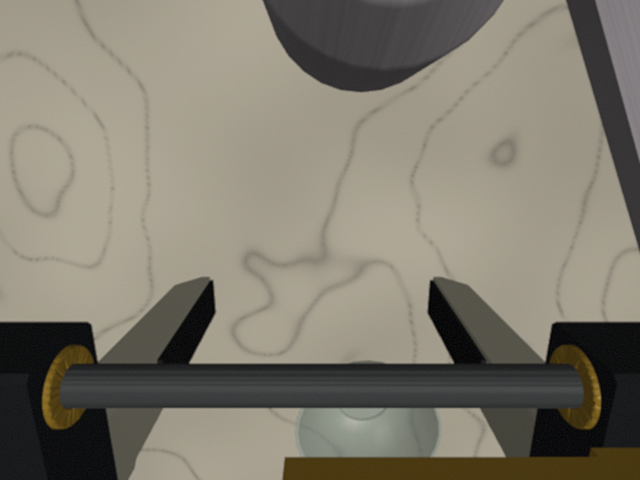

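The scene camera shows the mill at about (310,268) with its button at (284,272) and its fin at (322,230). Nothing stands close to it. Next I'll enlarge both views.

Run:
```python
import cv2
a=cv2.imread("pics/scene0.png")[185:355,225:395];cv2.imwrite("pics/sc1.png",cv2.resize(a,None,fx=3.5,fy=3.5,interpolation=2))
a=cv2.imread("pics/side0.png")[200:350,260:420];cv2.imwrite("pics/si1.png",cv2.resize(a,None,fx=4,fy=4,interpolation=2))
```

```text
(no output)
```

View pics/sc1.png

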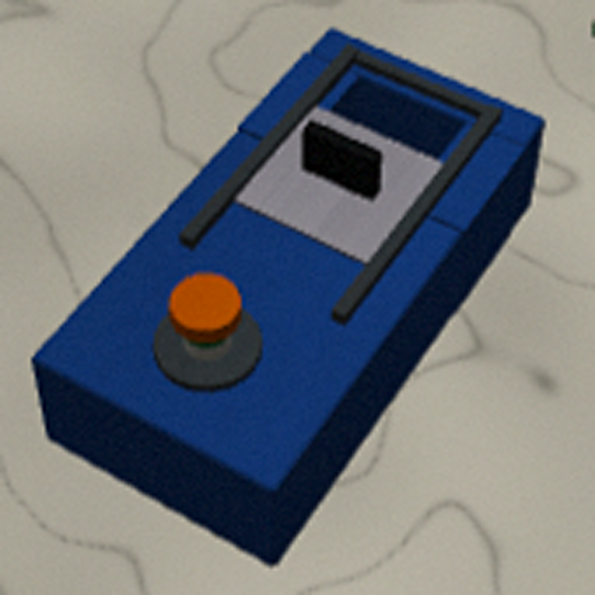

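View pics/si1.png

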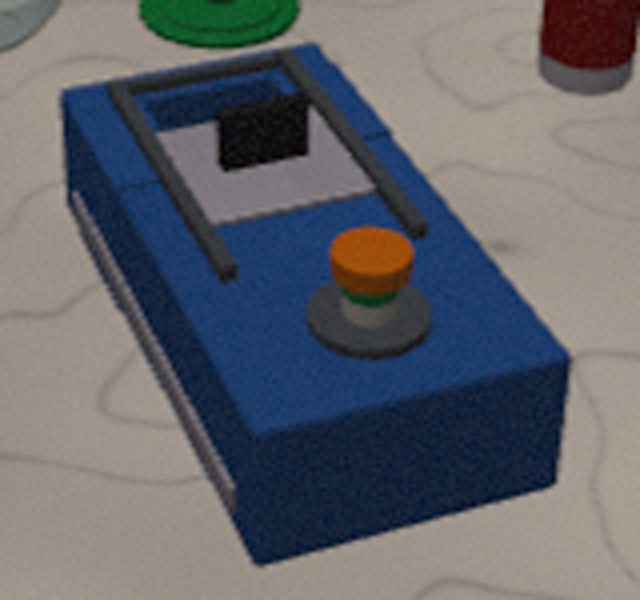

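```bash
cat > fit.py <<'E'
from h import *
import pickle
from scipy.optimize import least_squares
S=cam(pickle.load(open("scene0.pkl","rb")));D=cam(pickle.load(open("side0.pkl","rb")))
a=lambda u,v:np.array([225+u/3.5,185+v/3.5])
b=lambda u,v:np.array([260+u/4,200+v/4])
P=[(S,a(35,360),(-90,-180,100)),(S,a(275,490),(90,-180,100)),(S,a(543,122),(90,180,100)),(S,a(333,30),(-90,180,100)),
(D,b(262,435),(-90,-180,100)),(D,b(568,357),(90,-180,100)),(D,b(318,45),(90,180,100)),(D,b(63,92),(-90,180,100)),
(S,a(205,302-2),(0,-115,148)),(D,b(371,249),(0,-115,148)),(S,a(273,565),(90,-180,0)),(D,b(262,563),(-90,-180,0)),(D,b(555,487),(90,-180,0)),(S,a(50,437),(-90,-180,0))]
def w(x,p):
    c,s=np.cos(x[2]),np.sin(x[2]);return np.array([x[0]+c*p[0]-s*p[1],x[1]+s*p[0]+c*p[1],p[2]])
if __name__=="__main__":
    f=lambda x:np.concatenate([proj(c,w(x,p))-u for c,u,p in P])
    g=onz(S,310,268,100)
    r=least_squares(f,[g[0],g[1],0.1],x_scale=[100,100,1],loss='soft_l1')
    x=r.x;print(x,np.round(f(x).reshape(-1,2),1).tolist())
    for c,u,z in [(S,a(302,231),106),(D,b(295,206),106),(D,b(220,110),146),(D,b(308,100),146),(S,a(304,125),146),(S,a(380,160),146)]:
        q=onz(c,*u,z)-[x[0],x[1],0]; C,s=np.cos(x[2]),np.sin(x[2]); print(C*q[0]+s*q[1],-s*q[0]+C*q[1])
    print("button",w(x,(0,-115,148)),"shutgrip",w(x,(0,100,146)))
    np.save("mill.npy",x)
E
python3 fit.py
```

```text
[5.44389699e+02 5.60118473e+00 1.61143793e-02] [[-1.4, -1.3], [0.0, 0.5], [2.1, -1.6], [0.0, -2.0], [-1.7, -0.1], [2.0, -0.6], [-0.2, -2.0], [-1.0, -1.7], [0.6, -0.1], [0.4, -0.3], [0.7, 2.8], [-1.8, 3.7], [0.9, 2.0], [-0.6, 1.8]]
0.9342388094722969 -8.739645702896347
-0.979894303988011 -8.843738215201533
-27.55322952674297 44.977097170160434
25.020194640953942 37.373622501761496
-29.075469295948835 40.879659785461584
29.185372898324392 40.73727766503354
button [ 546.24277288 -109.38388439  148.        ] shutgrip [542.77833127 105.58820135 146.        ]
```

Both cameras give a consistent mill pose. The button is near (546,-109), the fin is at local y of about 45, and the cover is about 55 mm open. I'll close the fingers, go above the mill and refine this with the wrist camera.

Run:
```python
from bench import robot
from h import *
import pickle
robot.move_gripper(0.0)
robot.move_ptp([546,-20,330],[np.pi,0,np.pi/2+0.016])
print(robot.current_tcp_pos(),robot.current_gripper_width(),robot.current_qpos(),robot.current_t(),robot.current_contact_force())
d=robot.get_image("wrist");cv2.imwrite("pics/w1.png",d["img"]);pickle.dump(d,open("w1.pkl","wb"));print(d["eye"],d["orientation"])
```

```text
[545.87812281 -19.03466889 329.87534642] 0.005522755860055953 [-2.39342748e-01  2.02654277e-01  1.34056054e+00  3.16521550e-04
  1.59872439e+00 -2.56833683e-01] 3.775 [-0.30545138  0.06815265  0.75744897]
[543.47862728  59.08306286 495.42138552] [2.86152042e+00 8.63327139e-04 1.65001230e-02]
```

View pics/w1.png

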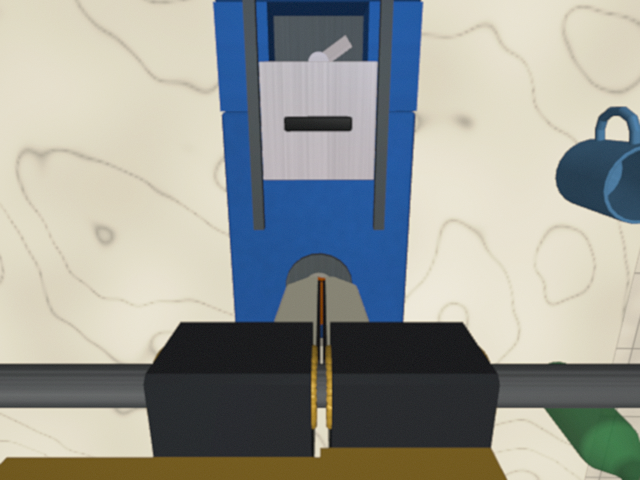

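The wrist view shows the plate front edge at row 180, the plate spanning columns 262-377, the fin at about (318,123), and the rail ends at (257,228) and (379,228).

Run:
```python
from h import *
import pickle
W=cam(pickle.load(open("w1.pkl","rb")));x=np.load("mill.npy")
for n,u,v,z in [("railL",257.5,228.5,110),("railR",379,228.5,110),("plate fl",264,180,106),("fr",376,180,106),("bl",259,61.5,106),("br",378,61.5,106),("fin front top L",285,130.5,146),("R",351.5,130.5,146),("fin back",318,117,146)]:
    q=onz(W,u,v,z);p=q-[x[0],x[1],0];C,s=np.cos(x[2]),np.sin(x[2]);print(n,q.round(1),(C*p[0]+s*p[1]).round(1),(-s*p[0]+C*p[1]).round(1))
```

```text
railL [483.7 -49.5 110. ] -61.6 -54.1
railR [600.6 -47.5 110. ] 55.4 -54.0
plate fl [490.4  -3.1 106. ] -54.1 -7.8
fr [595.8  -1.3 106. ] 51.3 -7.8
bl [488.3 100.7 106. ] -54.6 96.0
br [592.  102.4 106. ] 49.2 96.1
fin front top L [513.9  44.3 146. ] -29.9 39.2
R [568.2  45.2 146. ] 24.5 39.2
fin back [540.7  55.4 146. ] -2.9 49.8
```

Run:
```python
from bench import robot
from h import *
import pickle
o=[np.pi,0,np.pi/2+0.0165]
robot.move_linear([543.5,8,320],o,speed=150)
robot.move_linear([543.5,8,123],o,speed=120)
print(robot.current_tcp_pos(),robot.current_contact_force())
r=robot.move_linear([542.0,120,123],o,speed=45,f_stop=12)
print(r,robot.current_tcp_pos(),robot.current_contact_force(),robot.current_t())
for n in("scene","wrist"):
    d=robot.get_image(n);cv2.imwrite(f"pics/{n}2.png",d["img"]);pickle.dump(d,open(f"{n}2.pkl","wb"))
a=cv2.imread("pics/scene2.png")[185:355,225:395];cv2.imwrite("pics/sc2.png",cv2.resize(a,None,fx=3.5,fy=3.5,interpolation=2))
```

```text
[543.99447789   7.92232638 123.70000021] [0.76184345 0.61124011 0.10470259]
True [541.95025607  88.87837565 122.75505067] [-1.21444731 -3.41775104  1.71508073] 7.625
```

View pics/sc2.png

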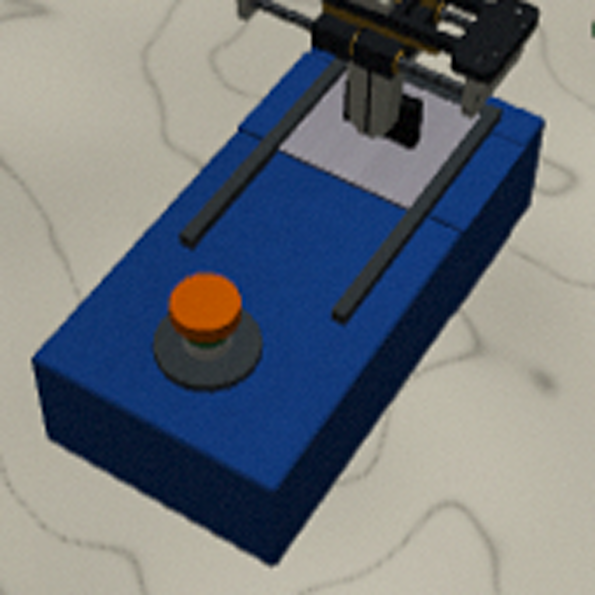

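View pics/wrist2.png

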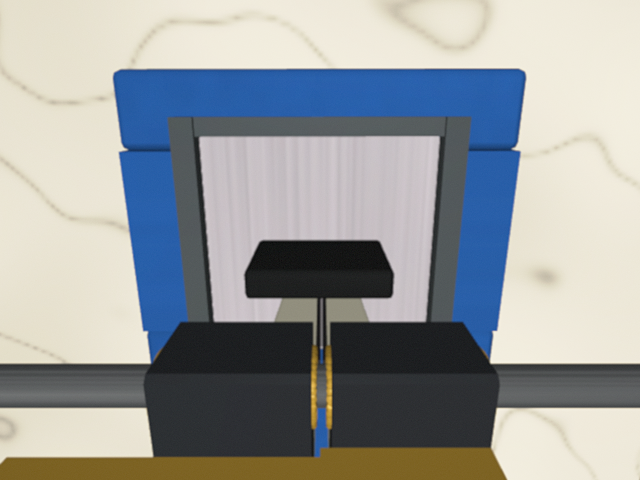

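The plate is against the end bar: in the wrist view its back edge meets the bar at row about 135, with no dark gap. I'll push once more, firmly, to be sure, then retreat and touch the button.

Run:
```python
from bench import robot
from h import *
o=[np.pi,0,np.pi/2+0.0165]
r=robot.move_linear([542.0,100,123],o,speed=30,f_stop=18)
print(r,robot.current_tcp_pos(),robot.current_contact_force())
robot.move_linear([542.3,65,123],o,speed=80)
robot.move_linear([542.3,65,200],o,speed=150)
robot.move_linear([545.3,-109.5,200],o,speed=150)
robot.move_linear([545.3,-109.5,165],o,speed=100)
robot.sleep(0.3)
print(robot.current_tcp_pos(),robot.current_contact_force())
r=robot.move_linear([545.3,-109.5,143],o,speed=15,f_stop=2.5)
print(r,robot.current_tcp_pos(),robot.current_contact_force(),robot.current_t())
d=robot.get_image("side");cv2.imwrite("pics/si3.png",cv2.resize(d["img"][180:340,260:420],None,fx=3.7,fy=3.7,interpolation=2))
d=robot.get_image("scene");cv2.imwrite("pics/sc3.png",cv2.resize(d["img"][185:355,225:395],None,fx=3.5,fy=3.5,interpolation=2))
```

```text
True [541.53934325  88.73846396 122.2576299 ] [ 0.51236177 -2.09933627  2.04013495]
[ 545.630224   -109.62688347  165.63663352] [-0.46158176 -0.33071528 -0.34758861]
True [ 545.27144047 -109.48337437  147.24106429] [ 0.30061547 -0.20201498  3.40109911] 12.2833
```

View pics/si3.png

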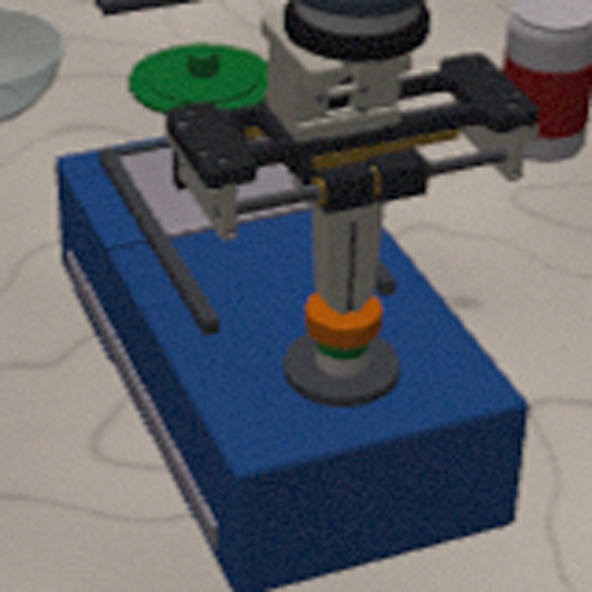

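View pics/sc3.png

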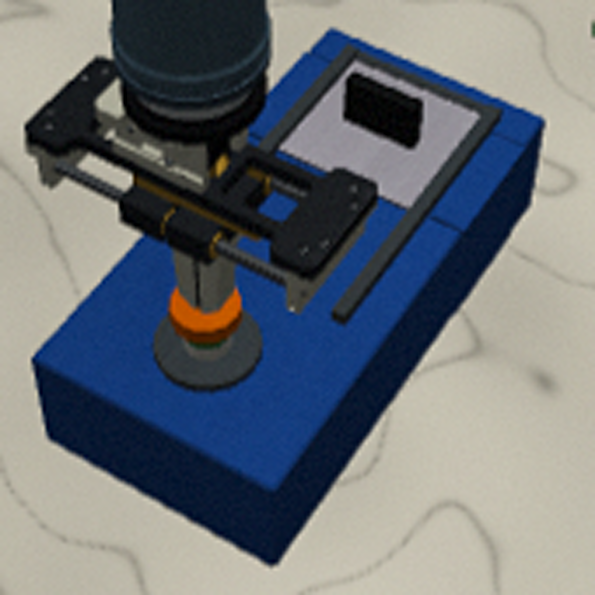

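The cover is shut to the bar and the fingertips rest on the middle of the cap, with contact at z of about 147. Now I'll press to half travel.

Run:
```python
from bench import robot
from h import *
o=[np.pi,0,np.pi/2+0.0165]
r=robot.move_linear([545.3,-109.5,136],o,speed=15,f_stop=8)
print(r,robot.current_tcp_pos(),robot.current_contact_force())
robot.sleep(0.6)
print(r,robot.current_tcp_pos(),robot.current_contact_force(),robot.current_joint_vel(),robot.current_t())
d=robot.get_image("side");cv2.imwrite("pics/si4.png",cv2.resize(d["img"][240:310,310:390],None,fx=7,fy=7,interpolation=2))
d=robot.get_image("scene");cv2.imwrite("pics/sc4.png",cv2.resize(d["img"][185:355,225:395],None,fx=3.5,fy=3.5,interpolation=2))
```

```text
False [ 545.25719362 -109.5061707   136.14018946] [ 0.37947166 -0.99649477  6.75762857]
False [ 545.27686252 -109.47557074  136.19138008] [ 0.51167172 -0.67089431  6.60939265] [-1.33561180e-03 -3.49292335e-04 -8.20878656e-04 -1.81469283e-03
  1.07080115e-03 -2.88532069e-05] 13.8583
```

View pics/si4.png

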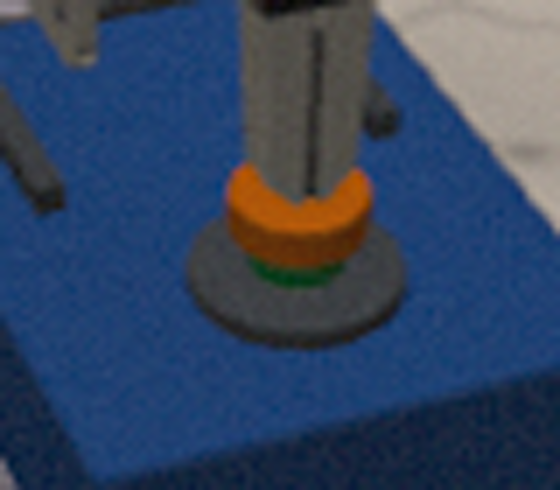

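View pics/sc4.png

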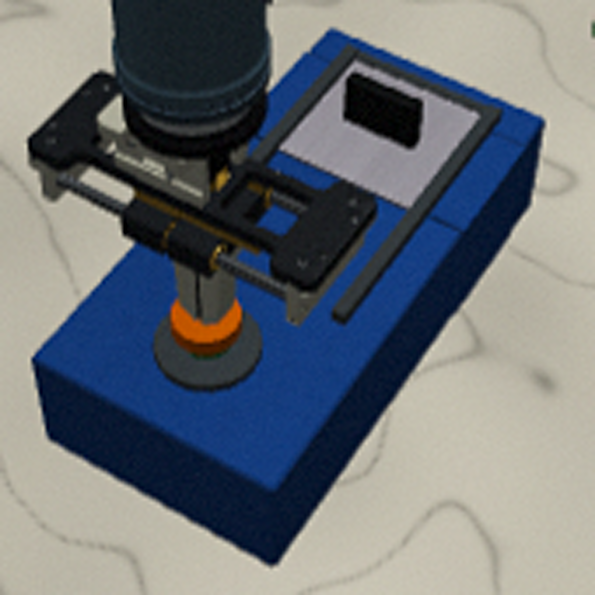

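The white half of the stem has gone and green still shows at about (298,272) in the side crop. The force is 6.6 N, about what half travel should take, the reading is steady, and the cover is shut. Handing in.

```bash
python3 -c "
from bench import robot
robot.hand_in()"
```

```text
the job is handed in; nothing more can be done
```

I slid the cover shut and then pressed the pulse button to half travel. I handed the job in at about 14 s with the fingers still holding the button down.

- **Cover:** I pushed the fin with closed fingers until the cover hit its end stop, then pushed again, and it did not move further. The pictures show the plate against the end bar, still shut after the button press.
- **Button:** the fingertips touched the cap at a height of about 147 mm and stopped at 136.2 mm, roughly 12 mm of travel. The force was steady at 6.6 N, against about 7 N expected at half. The side view shows only the green half of the stem.
- **Bystanders:** the arm did not go near any of them, though I did not measure their positions again at the end.

**Disagreement:** my first camera fit of the mill's pose was off by up to about 4 pixels and differed from the wrist camera by about 2.5 mm in x. I aimed between the two, and the fingers landed near the centre of the cap.

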